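Shuttle a sample round the L-slot to the sensor

ROBOT

A 6-joint arm with a two-finger parallel gripper is mounted at the origin on the work surface. World frame = base frame: x ahead of the robot, y to its left, z up, the work surface at z = 0. Lengths are in m, angles in rad, forces in N, time in s.
With the tool pointing down it reaches from about 0.35 to 0.725 m from the base axis. Payload 6 kg.
Tool frame: the origin (TCP) lies on the centre line of the jaws, within the pads' length; the fingertips stand 8 mm ahead of it and the grasp point (between the pads) lies 11 mm behind it; z points along the fingers, y is the line along which they close (so a half turn about z gives the same grasp; the last joint's range is limited). The gripper opens to 85 mm and grips with 20 to 120 N. Pads are 22 mm wide; open, the fingers measure 114 mm over their backs; the gripper's body (76 mm by 85 mm) begins 54 mm behind the grasp point. The pads swing forward as they close: fully open they stand 13 mm farther back than shut.
Start: joints at [-0.788, 0.04, 0.085, 0, -1.615, -0.334], TCP at [0.26, -0.541, 0.239] pointing down, gripper open.
Joint ranges: [-2.56, 2.56], [-1.29, 2.01], [-1.08, 1.49], [-3.29, 1.98], [-2.81, -0.18], [-2.99, 2.99]. Speed limits (rad/s): [2.57, 2.57, 3.01, 3.14, 3.14, 3.14].

INTERFACE

Orientations are given as a unit quaternion [x, y, z, w].
In Python, from bench import r gives the robot as it stands. Calls block until the motion is done:
- r.move_to(position, orientation): joint-space move of the TCP to a pose.
- r.move_linear(position, vel=0.15, rotation=None, threshold=None): straight line of the TCP; rotation=None keeps the orientation; vel is the mean speed in m/s. With threshold (N) it stops when the force on the tool has changed by that much, and returns True; else False.
- r.movej(angles): joint-space move.
- r.gripper_to(opening, grip_force=None): finger opening in m; grip_force is the grip in N (None keeps the last); returns when the fingers have stopped.
- r.wait(seconds).
- r.solve_ik(position, orientation): joint angles nearest the present ones, or None.
- r.grab_frame(name): name is "side" or "top" or "wrist"; returns a dict with "frame" (420x560x3 uint8, red, green, blue), "depth" (420x560 float32, m along the optical axis (not along the pixel's ray), 0 where there is no reading), "intrinsics" (3x3 intrinsics, pixels), "position" and "orientation" of the camera in the world. Camera axes: x right, y down, z forward; pixel columns grow to the right and rows downward; lengths in m; the calibration is good to about 2 mm. A picture is of the moment at which its call begins.
A pose or a line that the arm cannot do raises r.IKError and nothing moves.
- r.hand_in(): hands the job in; it is judged then, once.
Trained networks look in a picture, given as the dict that the camera call returned (one of the last four; its "shot" number tells which), for a name from the list of things; names that differ only in an ending like _2 or _b are one class to them, and where a whole thing is asked for, a point or a joint stands for the part that bears it (a point fixed in the world has none). Each returns a list of dicts, best first, with "conf" (0 to 1); they miss things now and then, are a little off and sometimes report something else, mostly with a low value. They report only what shows in the picture. A call takes as long as a camera call. They do not tell look-alikes from the thing itself.
- r.cut_out(target, picture): "pixels" (420x560 bool, what is visible of it).
- r.tip_of(target, picture): "location" ([x, y, z] in m, in world coordinates, good to about 4 mm: a listed point, or the origin of a listed thing).
Readings, each from a call of its own:
- r.read_t(): time.
- r.read_joint_pos(): joint angles.
- r.read_dq(): joint speeds.
- r.read_effort(): joint torques, N m.
- r.read_tcp_pos(): TCP position.
- r.read_ee_rot(): TCP orientation.
- r.read_wrist_force(): force on the tool from outside, world axes, zero at the start.
- r.read_torque(): the same for the moment, N m.
- r.read_opening(): finger opening in m.
- r.read_finger_force(): force on a finger pad.
Only numpy, scipy, OpenCV 4.12 (cv2) and the standard library are available. Lean on these libraries where they do the work, as an engineer would, in place of code of your own. Each camera call takes 0.05 s, during which the arm holds its last target. There are 200 camera calls.

TASK

Push the round steel carrier, with the sample jar riding in it, along the L-shaped guide slot: along the long leg to the corner, then round the corner and along the short leg until it is fully home at the slot's end beside the sensor head. Only push it by its outer rim so that it slides: do not lift or tip the carrier, do not touch the jar, and leave everything else standing where it is.

Things in the scene. Friction and masses are not known exactly. Their poses are not given: they have to be found in the camera images.
- plate: Fixed aluminium plate, 210 (its x) x 320 (its y) x 14 mm thick, flat on the table; place and yaw vary. Origin: centre of its underside; z up. An L-shaped slot 16 mm wide with a dark floor is cut in it: the long leg (150 mm, slot_start to slot_corner) runs along the plate's +y, the short leg (85 mm, slot_corner to slot_end) along its +x.
- sensor_lens (a point): Lens of the grey sensor head fixed on the plate beside the slot's end: a block 60 x 36 mm centred at plate (45, 139) mm, its top 76 mm above the table; its lens tube reaches to plate y = 116 mm and looks along -y at the slot's end. This point: the tip of the tube, 49 mm above the table.
- slot_start (a point): Centre of the carrier's pin when it stands at the closed beginning of the long leg; height of the plate's top face (14 mm above the table); plate (-40, -95) mm.
- slot_corner (a point): Centre of the pin at the corner of the slot, at the height of the plate's top face; plate (-40, 55) mm.
- slot_end (a point): Centre of the pin at the end of the short leg (the home place), at the height of the plate's top face; plate (45, 55) mm. The pin has about 2 mm of play on every side of these points.
- carrier: Loose steel disc, 96 mm across, 18 mm high, sliding flat on the plate (rim 14 to 32 mm above the table), 0.3 to 0.65 kg. A pin 12 mm thick and 11 mm long under its centre runs in the slot; a recess 47 mm wide, 12 mm deep in its top holds the jar. Origin: centre of the disc's underside. Starts in the first 40 mm of the long leg, stays where it is left, slides against a few N of friction.
- jar: The sample: amber jar with white lid, 44 mm in diameter, 45 mm tall, standing loose in the carrier's recess (its top is 65 mm above the table). Origin: centre of its underside, 6 mm above the carrier's origin. Not to be touched.
- spare_a: Spare jar, same as the sample jar, standing on the plate inside the angle of the L, near plate (75, -40) mm. Origin: centre of its underside. Leave alone.
- spare_b: Second spare jar, near plate (75, -105) mm, as spare_a. Leave alone.
- bottle: Blue-capped bottle, 56 mm in diameter, 115 mm tall, standing on the table beyond the plate's far (+x) edge. Origin: centre of its underside. Leave alone.
- tape: Red ring (tape core), 68 mm outside diameter, 22 mm high, lying on the table beside the plate's +y edge. Origin: centre of its underside. Leave alone.
- beaker: Glass beaker, 68 mm in diameter, 85 mm tall, on the table to the left. Origin: centre of its underside. Leave alone.
- mortar: White bowl, 100 mm in diameter, 55 mm tall, on the table to the right. Origin: centre of its underside. Leave alone.
- screwdriver: Screwdriver lying on the table to the right, along its own x. Leave alone.
Not all that is in view belongs to the job. There is more than one size of the carrier; the one meant has the size given above.

How it is judged:
By the outcome, as a careful person would: the job done as asked, in the order asked, and still so for the second after the job is handed in, with the robot touching nothing.
It also fails if it takes over 48 s, if anything falls off the work surface, if the arm or the gripper's body presses on something with over 40 N, if the wrist force passes 120 N, or if a joint passes its speed limit or range.

## Working session

There is one attempt and no reset: what is moved stays moved. The work goes in short steps, each a Python script; the robot and the scene stay as the last script left them, time stands still between calls to the robot, and variables do not carry over. Pictures are saved under pics/ and viewed, at most 10 in all, crops included, and the job is handed in when it is done.

```bash
ls; mkdir -p pics; python3 - <<'E'
from bench import r
import cv2,numpy as np
t=r.grab_frame("top"); s=r.grab_frame("side")
cv2.imwrite("pics/a.png",np.vstack([t["frame"],s["frame"]])[:,:,::-1][:, :] if 0 else t["frame"][:,:,::-1]); cv2.imwrite("pics/b.png",s["frame"][:,:,::-1])
for n in ["slot_start","slot_corner","slot_end","sensor_lens","carrier","jar","plate","bottle","tape"]:
  for nm,p in (("top",t),("side",s)):
    print(n,nm,[(np.round(d["location"],3).tolist(),round(d["conf"],2)) for d in r.tip_of(n,p)][:4])
print(t["position"],s["position"],r.read_t(),r.read_ee_rot())
E
```

```text
pics
slot_start top [([0.506, -0.108, 0.013], 0.59)]
slot_start side [([0.507, -0.1, 0.015], 0.79), ([0.583, -0.431, 0.004], 0.35)]
slot_corner top [([0.569, 0.033, 0.016], 0.7)]
slot_corner side [([0.573, 0.031, 0.012], 0.75)]
slot_end top [([0.645, -0.008, 0.018], 0.86), ([0.508, -0.107, 0.016], 0.46)]
slot_end side [([0.649, -0.008, 0.018], 0.68), ([0.572, 0.033, 0.015], 0.28)]
sensor_lens top [([0.672, 0.048, 0.053], 0.66), ([0.709, -0.101, 0.003], 0.51), ([0.509, -0.105, 0.013], 0.5)]
sensor_lens side [([0.672, 0.05, 0.048], 0.65)]
carrier top [([0.348, -0.152, 0.007], 0.73), ([0.492, -0.292, 0.01], 0.59), ([0.514, -0.076, 0.016], 0.58), ([0.676, 0.045, 0.052], 0.24)]
carrier side [([0.494, -0.299, 0.007], 0.85), ([0.512, -0.081, 0.012], 0.8), ([0.346, -0.154, 0.009], 0.54), ([0.649, -0.007, 0.014], 0.22)]
jar top [([0.515, -0.079, 0.018], 0.69)]
jar side [([0.513, -0.082, 0.019], 0.53)]
plate top [([0.582, -0.033, -0.0], 0.92), ([0.682, 0.141, 0.0], 0.4)]
plate side [([0.58, -0.032, -0.005], 0.76)]
bottle top [([0.712, -0.101, 0.002], 0.78), ([0.571, 0.034, 0.017], 0.45)]
bottle side [([0.716, -0.101, -0.0], 0.93)]
tape top [([0.68, 0.141, 0.003], 0.56)]
tape side [([0.679, 0.139, 0.001], 0.92)]
[0.35496026 0.02851431 1.78218406] [0.37615579 1.13421641 0.91643614] 1.0 [-2.22524933e-01  9.74926999e-01  3.79133507e-05 -7.07772844e-06]
```

View pics/a.png

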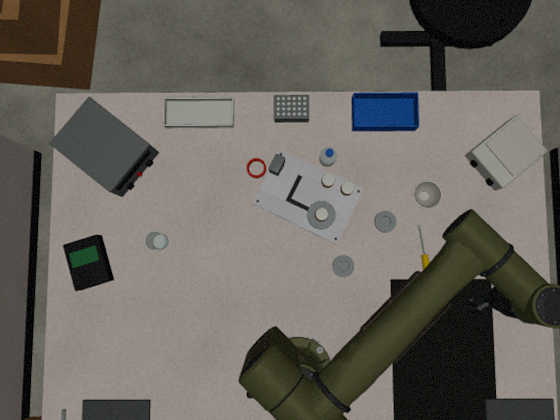

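View pics/b.png

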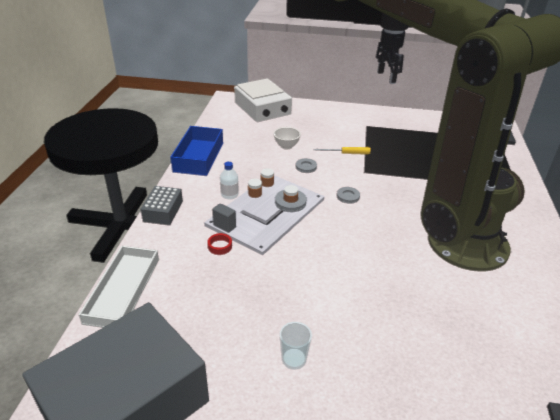

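The top view shows the plate near pixel (308,195). The carrier with its jar is at (321,214), the slot corner at about (290,201), and the empty decoy discs at (385,221) and (343,265). I'll fit the plate pose, then take a close look from above the first pushing place.

```bash
cat > h.py <<'E'
from bench import r
import numpy as np, cv2
from scipy.spatial.transform import Rotation as R
P={"slot_start":(-40,-95),"slot_corner":(-40,55),"slot_end":(45,55),"sensor_lens":(45,116),"plate":(0,0)}
M={"slot_start":[(.506,-.108),(.507,-.1)],"slot_corner":[(.569,.033),(.573,.031)],"slot_end":[(.645,-.008),(.649,-.008)],
"sensor_lens":[(.672,.048),(.672,.05)],"plate":[(.582,-.033),(.58,-.032)]}
A=np.array([P[k] for k in P for _ in M[k]])/1e3; B=np.array([m for k in P for m in M[k]])
ca,cb=A.mean(0),B.mean(0)
rot,_=R.align_vectors(np.c_[B-cb,0*A[:,0]],np.c_[A-ca,0*A[:,0]])
yaw=rot.as_euler('xyz')[2]; Q=rot.as_matrix()[:2,:2]; T=cb-Q@ca
w=lambda x,y,z:[*(T+Q@np.array([x,y])/1e3),z]       # plate mm -> world m
pl=lambda p:Q.T@(np.array(p)[:2]-T)*1e3             # world -> plate mm
def down(yang):                                     # tool down, tool y along world angle yang
    f=(yang+np.pi/2)/2; return [np.cos(f),np.sin(f),0,0]
def best(p,yang):
    c=[]
    for k in (0,np.pi):
        q=down(yang+k); s=r.solve_ik(p,q)
        if s is not None: c.append((np.abs(np.array(s)-r.read_joint_pos()).max(),q,s))
    return min(c,key=lambda a:a[0])
E
python3 - <<'E'
from h import *
print(np.degrees(yaw),T,np.round((B-T-(A@Q.T))*1e3,1).tolist(), pl((.5135,-.0795)))
p=w(-40,-140,.15)
d,q,s=best(p,yaw); print(d,s)
r.gripper_to(0); r.move_to(p,q)
print(best(w(-112,55,.15),yaw+np.pi/2)[::2],r.read_t())
f=r.grab_frame("wrist"); cv2.imwrite("pics/c.png",f["frame"][:,:,::-1])
for n in ["carrier","jar","slot_corner","slot_end","plate","sensor_lens"]:
  print(n,[(np.round(pl(x["location"]),1),round(x["conf"],2)) for x in r.tip_of(n,f)][:3])
E
```

```text
-25.826520607332423 [ 0.58228579 -0.03541178] [[1.1, -4.5], [2.1, 3.5], [-1.2, 1.5], [2.8, -0.5], [-1.8, -2.5], [2.2, -2.5], [-1.3, -1.4], [-1.3, 0.6], [-0.3, 2.4], [-2.3, 3.4]] [-42.7083399  -69.65094858]
0.8985228221559223 [ 0.11020085 -0.20648431 -0.30914044  0.         -1.46814019 -0.56095867]
(np.float64(1.1610454855039416), array([ 0.51986161, -0.19764404, -0.30159377,  0.        , -1.46684659,
        0.60017689])) 3.4667
carrier [(array([  32.8, -273.1]), 0.88), (array([-162.6, -208. ]), 0.68)]
jar []
slot_corner []
slot_end []
plate [(array([0. , 0.7]), 0.9)]
sensor_lens []
```

View pics/c.png

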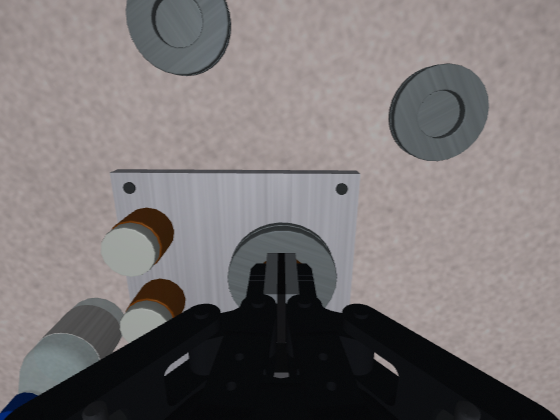

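The wrist view shows the carrier rim's trailing edge at about row 223 and the plate edge at row 172. That puts the carrier at about plate (-40,-69), which agrees with the fit, so the finger has room behind it. Pushing the long leg now.

```bash
python3 - <<'E'
from h import *
z=.028
r.move_linear(w(-40,-143,.15),.2)
print("down",r.move_linear(w(-40,-143,z),.08,threshold=15),r.read_tcp_pos())
print("push",r.move_linear(w(-40,-25,z),.05,threshold=15),pl(r.read_tcp_pos()),r.read_wrist_force())
print("push2",r.move_linear(w(-40,5,z),.025,threshold=12),pl(r.read_tcp_pos()),r.read_wrist_force(),r.read_t())
f=r.grab_frame("side"); cv2.imwrite("pics/d.png",cv2.resize(f["frame"][150:270,180:380,::-1],None,fx=3,fy=3))
for n in ["carrier","jar"]:
  print(n,[(np.round(pl(x["location"]),1),round(x["conf"],2)) for x in r.tip_of(n,f)][:3])
E
```

```text
down False [ 0.48434263 -0.14673014  0.02855298]
push False [-40.00800916 -25.02813284] [-1.8852298  -3.72743617  0.52049368]
push2 True [-40.47097384  -1.35909814] [-0.34247569 -1.59119601  0.98608571] 9.2167
carrier [(array([-37.3,  55.1]), 0.83), (array([-161., -208.]), 0.8)]
jar [(array([ 11.3, 200.6]), 0.73), (array([-36.2,  56.8]), 0.64)]
```

View pics/d.png

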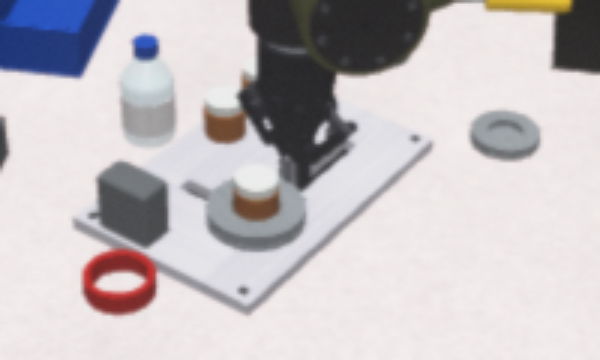

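The side view shows the carrier upright at the corner, with the jar seated at about (256,190) and nothing else disturbed. Next I'll back off, go round to the −x side and push the short leg.

```bash
python3 - <<'E'
from h import *
z=.028
r.move_linear(w(-40,-20,z),.08); r.move_linear(w(-40,-20,.15),.15)
p=w(-114,56,.15); d,q,s=best(p,yaw+np.pi/2); r.move_to(p,q)
print("down",r.move_linear(w(-114,56,z),.08,threshold=15),r.read_tcp_pos())
print("push",r.move_linear(w(-35,56,z),.05,threshold=15),pl(r.read_tcp_pos()),r.read_wrist_force())
print("push2",r.move_linear(w(-6,56,z),.025,threshold=12),pl(r.read_tcp_pos()),r.read_wrist_force(),r.read_t())
f=r.grab_frame("side"); cv2.imwrite("pics/e.png",cv2.resize(f["frame"][150:270,180:380,::-1],None,fx=3,fy=3))
for n in ["carrier","jar"]:
  print(n,[(np.round(pl(x["location"]),1),round(x["conf"],2)) for x in r.tip_of(n,f)][:3])
E
```

```text
down False [0.50442809 0.06479639 0.02859337]
push False [-34.99265882  55.97818852] [-3.51640773  2.77012204  3.18824987]
push2 True [-10.62626847  55.90885925] [-0.1255812   0.45480954  1.10816178] 16.2833
carrier [(array([  33.7, -279.5]), 0.73), (array([50. , 51.1]), 0.72), (array([-161.3, -205.5]), 0.63)]
jar [(array([50.2, 51.7]), 0.62)]
```

View pics/e.png

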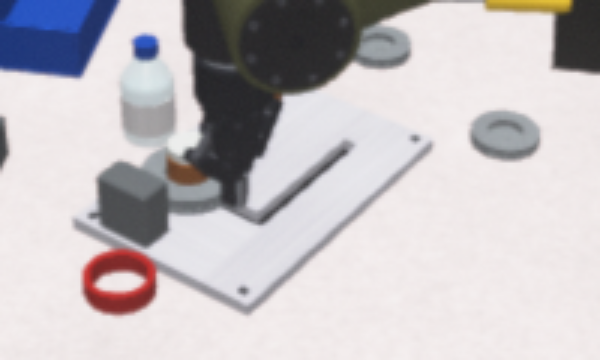

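It stopped at the end wall where expected: pusher at −10.6, so the pin is at about +47. I'll retreat and check.

```bash
python3 - <<'E'
from h import *
r.move_linear(w(-40,56,.028),.06); r.move_linear(w(-40,56,.2),.15)
r.move_linear(w(-130,56,.25),.2)
r.wait(.3)
s=r.grab_frame("side");t=r.grab_frame("top")
for f in (s,t):
 for n in ["carrier","jar","spare_a","bottle","tape"]:
  print(n,[(np.round(pl(x["location"]),1),round(x["conf"],2)) for x in r.tip_of(n,f)][:3])
a=cv2.resize(s["frame"][160:260,190:370],(540,300)); b=cv2.resize(t["frame"][140:260,230:390],(400,300))
cv2.imwrite("pics/f.png",np.vstack([a,cv2.copyMakeBorder(b,0,0,0,140,0)])[:,:,::-1]); print(r.read_t())
E
```

```text
carrier [(array([-161.4, -209.4]), 0.88), (array([  34.2, -278.9]), 0.79), (array([46.4, 51.7]), 0.77)]
jar [(array([48.8, 52.6]), 0.73), (array([ 42.8, 114.8]), 0.17)]
spare_a [(array([ 75.5, -37.7]), 0.51), (array([  77.1, -108.7]), 0.49)]
bottle [(array([143.8,   0.3]), 0.59)]
tape [(array([ 11.9, 200.5]), 0.59), (array([145.7,  -1.1]), 0.35)]
carrier [(array([-162.5, -210.2]), 0.62), (array([  31. , -266.9]), 0.6), (array([46.1, 51.2]), 0.56)]
jar [(array([46.6, 53. ]), 0.54)]
spare_a [(array([  77.5, -110.9]), 0.72), (array([ 72.4, -38.9]), 0.45)]
bottle [(array([142.9,  -1.7]), 0.84), (array([ 11.4, 199.4]), 0.57)]
tape [(array([ 170.7, -356. ]), 0.56), (array([ 10. , 200.8]), 0.54)]
19.925
```

View pics/f.png

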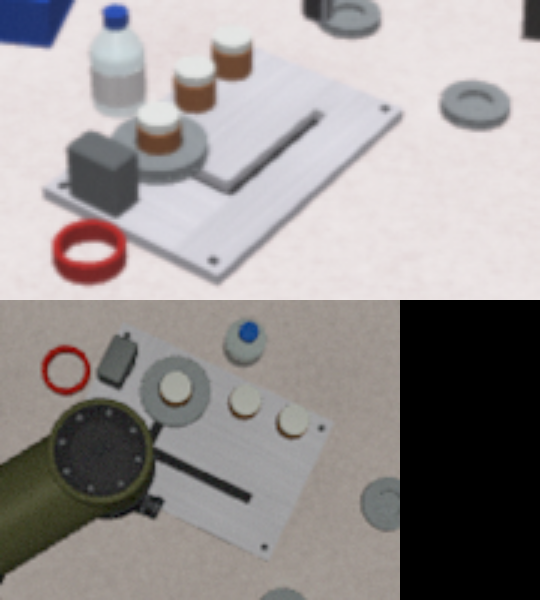

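The carrier is home at about (46,52) in plate coordinates beside the sensor. The jar is upright in it, and the spares, bottle and tape haven't moved. The arm is clear, so I'm handing in.

```bash
python3 -c "
from bench import r
print(r.hand_in())"
```

```text
the job is handed in; nothing more can be done
None
```

The carrier, with the jar upright in it, was pushed round the corner to the slot's end beside the sensor head; the final images show the spares, bottle and tape where they were, and I handed the job in at about 20 s (verdict not shown).

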